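# Turn the wheel carousel and hang up the blue-edged polishing wheel

### The job

First turn the polishing-wheel carousel on the carver's bench until its one empty hook points straight out over the yellow tongue of its foot. Then take the blue-edged felt wheel from the wooden rack, hang it on that empty hook and let go, with the hook still over the tongue. Leave the grey wheel in the rack.

Things in the scene. Friction and masses are not known exactly. Their poses are not given: they have to be found in the camera images.
- stand: Carousel; origin on the bench on its vertical axis, -x (front) along the foot's yellow tongue (ends 142 mm out). Green head turns on it (friction 0.18 N m, stays put): 4 hooks at 90 degrees, 3 carry bolted-on wheels (130 mm wide, 83-101 mm out, tops 184 mm up). Turn it by the wooden bar on top: on the axis, 56 x 14 mm, 173-207 mm up, in line with the empty hook, which starts 35-80 degrees right of front.
- free_hook (a point): Top of the empty hook's bar, 92 mm from the carousel's axis, 139 mm above the bench, where a hung wheel's bore rests. -x points outward along the hook, z up. Steel bar 8 mm thick, level from a 32 mm collar (70 mm from the axis) out to 112 mm, then rising 8 mm to its rounded tip, which ends 124 mm from the axis and 147 mm above the bench. A wheel at rest has its centre 20 mm below this point.
- blue_wheel: Wheel to hang: cream felt, blue rings at edge and bore; 130 mm across, 18 mm thick, bore 40 mm, stiff, 0.11-0.21 kg. Origin at its centre, x along its axle. Stands upright in one slot of a fixed wooden rack, centre 75 mm above the bench; slots 21 mm wide, 90 mm apart, walls up to 46 mm above the bench: pinch its upper part across the thickness from above and lift straight up.
- grey_wheel: Bystander: plain dark grey wheel of the same size standing in the rack's other slot, 90 mm from the blue-edged one, face to face. Origin at its centre, x along its axle. It must stay there.

How it is judged:
On the way, in this order (a step that is already met when the one before it is completed fails the run):
1. the empty hook has been turned to the front, within 14 degrees of the yellow tongue's line, with the blue-edged wheel at rest (angle between the x axis of free_hook and the x axis of stand, either way round below 0.24 rad and x of free_hook in the frame of stand below -0.05 m and linear speed of blue_wheel below 0.02 m/s), for 0.3 s.
2. after that, the blue-edged wheel hangs on the empty hook, let go (x of blue_wheel in the frame of free_hook between -0.024 and 0.024 m and y of blue_wheel in the frame of free_hook between -0.012 and 0.012 m and z of blue_wheel in the frame of free_hook between -0.028 and -0.013 m and angle between the x axis of blue_wheel and the x axis of free_hook, either way round below 0.3 rad and contact force between blue_wheel and the fingers below 0.1 N), for 0.2 s.
At the end, for the whole second after the job is handed in: The hook still points to the front within 14 degrees; the blue-edged wheel hangs on it by its bore (centre 13-28 mm below free_hook, within 12 mm sideways, 24 mm along the hook, 17 degrees of its line), released, under 0.03 m/s; the grey wheel is within 25 mm of its start (all of step 2 and angle between the x axis of free_hook and the x axis of stand, either way round below 0.24 rad and x of free_hook in the frame of stand below -0.05 m and linear speed of blue_wheel below 0.03 m/s and distance of grey_wheel from where it was at the start of the episode below 0.025 m); the robot touches nothing.
It fails at once if the grey wheel is taken out of the rack or knocked out of its slot (moved more than 30 mm) (distance of grey_wheel from where it was at the start of the episode above 0.03 m).
It also fails if it takes over 51 s, if anything falls off the work surface, if the arm or the gripper's body presses on something with over 40 N, if the wrist force passes 120 N, or if a joint passes its speed limit or range.

### The arm

A 6-joint arm with a two-finger parallel gripper is mounted at the origin on the work surface. World frame = base frame: x ahead of the robot, y to its left, z up, the work surface at z = 0. Lengths are in m, angles in rad, forces in N, time in s.
With the tool pointing down it reaches from about 0.35 to 0.85 m from the base axis. Payload 8.1 kg.
Tool frame: the origin (TCP) lies at the very end of the fingers, on their centre line; the grasp point (between the pads) lies 19 mm behind it (robot.pinch_z is the distance from the TCP to the grasp point, in m); x points along the fingers, z is the direction in which the jaws open and shut, and the axes are right-handed (so a half turn about x gives the same grasp; the last joint's range is limited). The gripper opens to 93 mm and grips with 3 to 60 N. Pads are 15 mm wide; open, the fingers measure 128 mm over their backs; the gripper's body (75 mm by 188 mm) begins 65 mm behind the grasp point.
Start: joints at [1.22, 0.13, 1.488, -0, 1.523, -0.085], TCP at [0.158, 0.579, 0.219] pointing down, gripper open.
Joint ranges: [-2.96, 2.96], [-0.89, 2.26], [0.02, 2.5], [-1.34, 4.48], [0, 2.73], [-2.66, 2.66]. Speed limits (rad/s): [2.39, 2.39, 2.79, 3.14, 3.14, 3.14].

### API

Orientations are given as a rotation vector (axis times angle).
In Python, from plant import robot, optics, ticket gives the robot as it stands.
- The arm moves only by the tool jog_arm, never from a script. Its argument "targets" is a list of rows, each a list of 7 numbers: the shift along the tool's x, y, z in cm, then the turn, a rotation vector about the tool's x, y, z in degrees, then the closure, from 0 (fully open) to 1 (shut). In form: [[dx, dy, dz, ax, ay, az, grip], ...]. A call has 1 to 5 rows; each row is the pose to reach, as a shift and turn from the pose measured when the call began, along the tool's axes at that moment; what a row does not reach only later rows make up. A row lasts 1/8 s, in which the tool goes at most 62.5 mm and 10.7 degrees, less where a joint would pass 70% of its speed; a pose out of reach is approached as far as the arm can. A call with a gripper value outside its range is refused whole. The fingers move at their own pace and stop on an object; "squeeze" is the grip in N (left out, the last holds). Time passes only in rows, so rows that repeat a pose let the fingers close. It gives the time, the measured TCP pose, the force and the opening at its end, in the units of the state.
- robot.read_state(): the state, without advancing time (a new reading comes with each control period).
- optics.read_camera(name): name is "scene" or "side" or "wrist"; returns a dict with "frame" (384x512x3 uint8, red, green, blue), "vertical_fov" (degrees; the focal length in pixels is half the picture's height over the tangent of half this angle, whatever the lens; pixels are square), "cx", "cy" (the principal point, pixels), "R" (3x3) and "t" (3): a world point X has camera coordinates R X + t. Camera axes: x right, y down, z forward; pixel columns grow to the right and rows downward; lengths in m; the calibration is good to about 2 mm. A picture is of the moment at which its call begins. There is no depth.
- ticket.close_job(): hands the job in, once; it reports no verdict.
The state is a dict: "t": time; "q": joint angles; "dq": joint speeds; "joint_torque": joint torques, N m; "tool_pos": TCP position; "orientation": TCP orientation; "force": force on the tool from outside, world axes, zero at the start; "wrist_torque": the same for the moment, N m; "opening": finger opening in m.
Only numpy, scipy, OpenCV 4.12 (cv2) and the standard library are available. Lean on these libraries where they do the work, as an engineer would, in place of code of your own. Each camera call takes 0.05 s, during which the arm holds its last target.

## Working session

There is one attempt and no reset: what is moved stays moved. The work goes in short steps, Python scripts to look and compute and a tool call to move; the robot and the scene stay as the last step left them, time stands still between calls to the robot, and variables do not carry over. Pictures are saved under pics/ and viewed, and the job is handed in when it is done.

Besides the shell and the picture viewer there is one more tool, called by a JSON object that holds its "method" and its "body". jog_arm: Moves the arm, as the interface text tells. Its arguments: {"type":"object","properties":{"targets":{"type":"array"},"squeeze":{"type":"number"}},"required":["targets"]}

```bash
ls; mkdir -p pics; python3 - <<'E'
from plant import robot, optics, ticket
import cv2,numpy as np
print(robot.read_state())
for n in ["scene","side","wrist"]:
    c=optics.read_camera(n)
    cv2.imwrite(f"pics/{n}0.png",c["frame"][:,:,::-1])
    np.savez(f"pics/{n}0.npz",**c)
    print(n,c["vertical_fov"],c["cx"],c["cy"],np.round(c["R"],3).tolist(),np.round(c["t"],3))
E
```

```text
pics
{'t': 0.0, 'q': array([ 1.21963234e+00,  1.31153167e-01,  1.48928456e+00, -2.61034033e-05,
        1.52298672e+00, -8.53585148e-02]), 'dq': array([-1.61755118e-04, -8.36141068e-04,  1.71511935e-03, -8.33152248e-05,
       -1.00398070e-03, -4.68603729e-05]), 'joint_torque': array([ 3.19805906e-03, -5.59861171e+01, -4.91757166e+01,  7.68721453e-02,
        3.62019183e-02, -1.84240221e-04]), 'tool_pos': array([0.15737907, 0.57840132, 0.21758932]), 'orientation': array([-1.01225898,  1.32486403,  1.01058309]), 'force': array([-0.00720931, -0.04180103,  0.61682885]), 'wrist_torque': array([0.03829212, 0.00397291, 0.02487555]), 'opening': 0.09303999438087807}
scene 44.51445288513696 256.0694209782245 186.61041424689293 [[-0.318, 0.948, 0.003], [0.829, 0.279, -0.485], [-0.461, -0.152, -0.875]] [ 0.062 -0.401  1.337]
side 46.64621747645277 255.64793886244877 189.06705681977922 [[0.731, -0.682, 0.017], [-0.491, -0.543, -0.681], [0.474, 0.49, -0.732]] [-0.294  0.385  0.729]
wrist 70.91975373264484 255.82164936176605 191.39343179400635 [[0.263, 0.965, -0.001], [0.934, -0.255, 0.252], [0.243, -0.067, -0.968]] [-0.6   -0.029  0.389]
```

View pics/scene0.png

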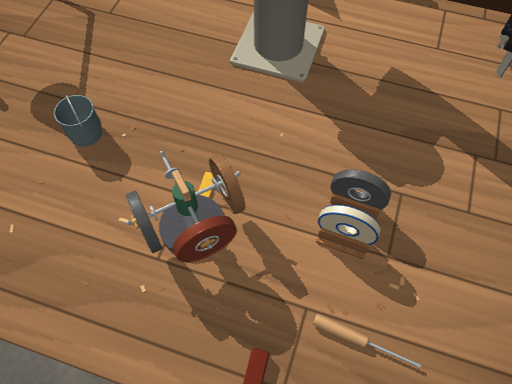

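View pics/side0.png

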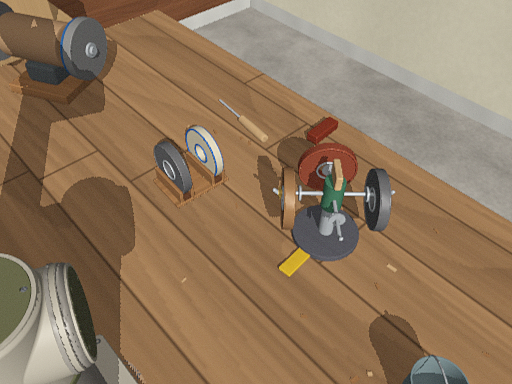

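View pics/wrist0.png

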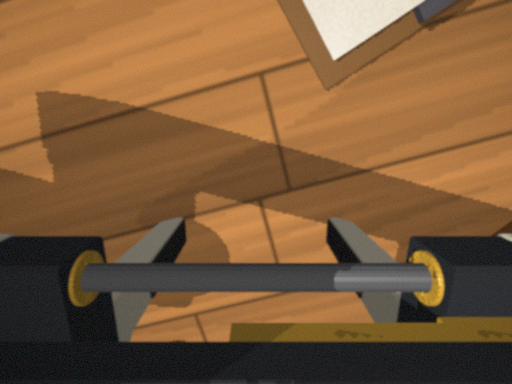

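The scene view shows the carousel around pixel (190,205), with its tongue at (208,185), the wooden bar at (180,182) and the empty hook tip at (162,153). The blue-edged wheel is at (349,226) and the grey one at (360,188). In the side view the tongue is at (295,262), the bar at (338,175) and the hook tip at (344,240). I'll zoom in for more precise pixels.

```bash
python3 - <<'E'
import cv2,numpy as np
def crop(n,x0,y0,x1,y1,s):
    im=cv2.imread(f"pics/{n}0.png")[y0:y1,x0:x1]
    im=cv2.resize(im,None,fx=s,fy=s,interpolation=cv2.INTER_CUBIC)
    for x in range((x0+9)//10*10,x1,10):
        cv2.line(im,(int((x-x0+.5)*s),0),(int((x-x0+.5)*s),4 if x%50 else 12),(0,255,255),1)
        if x%20==0: cv2.putText(im,str(x),(int((x-x0)*s)-8,22),0,.35,(255,255,255),1)
    for y in range((y0+9)//10*10,y1,10):
        cv2.line(im,(0,int((y-y0+.5)*s)),(8,int((y-y0+.5)*s)),(0,255,255),1)
        if y%20==0: cv2.putText(im,str(y),(10,int((y-y0+.5)*s)+4),0,.35,(255,255,255),1)
    return im
cv2.imwrite("pics/sc_car.png",crop("scene",115,140,255,270,4.5))
cv2.imwrite("pics/sd_car.png",crop("side",265,130,405,280,4))
a=crop("scene",310,160,400,255,4.4);b=crop("side",145,115,235,210,4.4)
cv2.imwrite("pics/wh.png",np.hstack([a,b]))
E
```

```text
(no output)
```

View pics/sc_car.png

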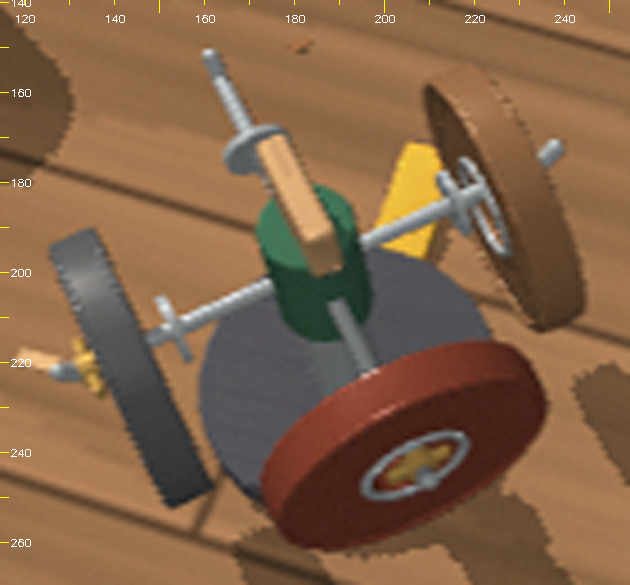

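View pics/sd_car.png

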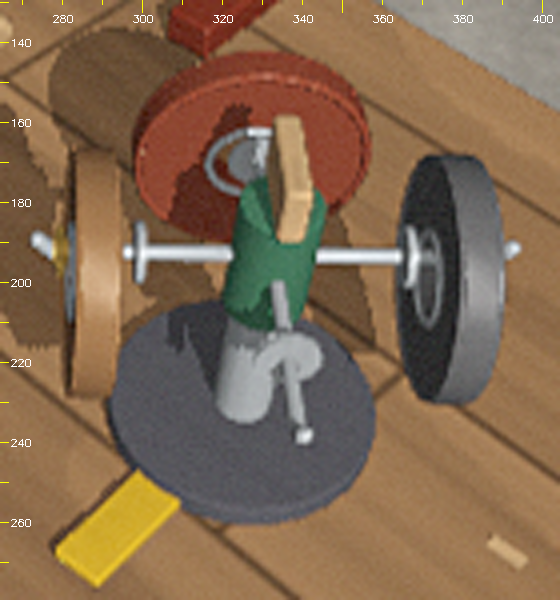

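View pics/wh.png

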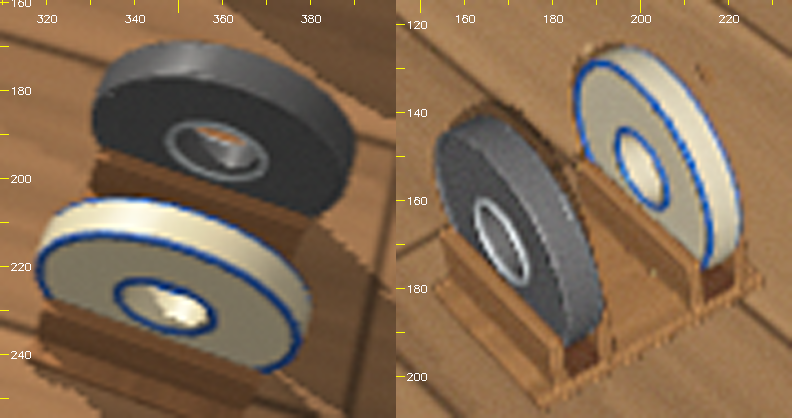

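```bash
cat > h.py <<'E'
import numpy as np,cv2
class Cam:
    def __init__(s,c):
        s.R=np.array(c["R"]);s.t=np.array(c["t"]);f=192/np.tan(np.radians(float(c["vertical_fov"]))/2)
        s.f=f;s.cx=float(c["cx"]);s.cy=float(c["cy"]);s.C=-s.R.T@s.t;s.im=c["frame"]
    def ray(s,p):
        d=s.R.T@np.array([(p[0]-s.cx)/s.f,(p[1]-s.cy)/s.f,1]);return d/np.linalg.norm(d)
    def onz(s,p,z):
        d=s.ray(p);return s.C+d*(z-s.C[2])/d[2]
    def proj(s,X):
        c=s.R@np.array(X)+s.t;return np.array([s.f*c[0]/c[2]+s.cx,s.f*c[1]/c[2]+s.cy])
def tri(a,pa,b,pb):
    A=[];B=[]
    M=np.zeros((3,3));v=np.zeros(3)
    for c,p in((a,pa),(b,pb)):
        d=c.ray(p);P=np.eye(3)-np.outer(d,d);M+=P;v+=P@c.C
    X=np.linalg.solve(M,v);return X,np.linalg.norm(a.proj(X)-pa),np.linalg.norm(b.proj(X)-pb)
def load(n):return Cam(np.load(f"pics/{n}.npz"))
E
python3 - <<'E'
from h import *
S=load("scene0");D=load("side0")
np.set_printoptions(precision=4,suppress=True)
print(S.C,D.C)
print("hook tip",*tri(S,(160.5,151.5),D,(341,239)))
for nm,a,b in [("far",(174.5,170.5),(0,0)),("near",(185,193),(0,0))]: print("bar scene",nm,S.onz(a,.207))
for a in [(338,159),(338.5,178)]: print("bar side",D.onz(a,.207))
# bar mid scene/side
for C,nm in((S,"scene"),(D,"side")):
    hsv=cv2.cvtColor(C.im,cv2.COLOR_RGB2HSV)
    m=cv2.inRange(hsv,(22,170,120),(32,255,255))
    n,l,st,ce=cv2.connectedComponentsWithStats(m)
    for i in range(1,n):
        if st[i,4]>25: print(nm,"yellow",st[i],ce[i],C.onz(ce[i],.01), cv2.minAreaRect(np.argwhere(l==i)[:,::-1].astype(np.float32)))
    mb=cv2.inRange(hsv,(105,120,50),(125,255,255))
    cs,_=cv2.findContours(mb,cv2.RETR_LIST,cv2.CHAIN_APPROX_NONE)
    for c in cs:
        if len(c)>15:
            e=cv2.fitEllipse(c); print(nm,"blue",len(c),cv2.boundingRect(c),e, C.onz(e[0],.075))
# foot disc
for p in [(279,267),(289,275),(300,247),(309.5,255)]: print("tongue side",D.onz(p,.012))
E
```

```text
[0.9678 0.2563 0.9742] [ 0.0583 -0.3486  0.8005]
hook tip [ 0.5145 -0.1057  0.144 ] 0.11516527321855946 0.13314519970245914
bar scene far [ 0.5801 -0.0354  0.207 ]
bar scene near [0.6187 0.0024 0.207 ]
bar side [ 0.6168 -0.0006  0.207 ]
bar side [ 0.5772 -0.0348  0.207 ]
scene yellow [200 172  12  17  92] [205.7826 179.5543] [ 0.48   -0.0301  0.01  ] ((206.05001831054688, 180.85000610351562), (6.957010269165039, 17.39252471923828), 18.434947967529297)
scene blue 48 (336, 223, 23, 13) ((346.9318542480469, 229.41830444335938), (9.405967712402344, 22.91227149963379), 108.35615539550781) [0.5307 0.3123 0.075 ]
scene blue 51 (336, 223, 23, 13) ((346.90087890625, 229.1848602294922), (10.228713035583496, 23.496280670166016), 108.14627075195312) [0.5302 0.3122 0.075 ]
scene blue 160 (318, 213, 60, 32) ((347.71270751953125, 228.75958251953125), (26.31338119506836, 60.909061431884766), 108.70750427246094) [0.5288 0.3135 0.075 ]
scene blue 16 (355, 208, 9, 4) ((359.0018310546875, 209.4578857421875), (0.7894692420959473, 8.388960838317871), 112.43268585205078) [0.4771 0.3262 0.075 ]
side yellow 
[... 164 characters left out ...]
ue 28 (215, 161, 2, 15) ((215.5, 168.0), (0.0, 1.0), 180.0) [0.5046 0.2484 0.075 ]
side blue 75 (195, 144, 12, 19) ((200.39825439453125, 152.95120239257812), (7.840632438659668, 19.367189407348633), 152.15086364746094) [0.5106 0.3124 0.075 ]
side blue 116 (186, 129, 29, 31) ((201.11776733398438, 153.9462890625), (20.32404899597168, 55.041748046875), 153.2557830810547) [0.5097 0.3085 0.075 ]
side blue 110 (60, 19, 14, 55) ((86.07201385498047, 48.917694091796875), (50.91826629638672, 68.50845336914062), 176.4109344482422) [0.543  0.9259 0.075 ]
tongue side [ 0.4539 -0.0157  0.012 ]
tongue side [ 0.4554 -0.0432  0.012 ]
tongue side [ 0.5235 -0.0104  0.012 ]
tongue side [ 0.5233 -0.0384  0.012 ]
```

```bash
cat >> h.py <<'E'
from scipy.spatial.transform import Rotation as Ro
def shift(st,pos,yaw,tilt=True):
    """row (cm,deg) from state st to TCP pos, tool x down, jaw z at yaw (deg, mod 180 nearest)"""
    R=Ro.from_rotvec(st["orientation"]).as_matrix()
    x=np.array([0,0,-1.]);best=None
    for k in (0,180):
        a=np.radians(yaw+k);z=np.array([np.cos(a),np.sin(a),0]);y=np.cross(z,x)
        T=np.stack([x,y,z],1);rv=np.degrees(Ro.from_matrix(R.T@T).as_rotvec())
        if best is None or np.linalg.norm(rv)<np.linalg.norm(best):best=rv
    d=R.T@(np.array(pos)-st["tool_pos"])*100
    return np.round(d,2),np.round(best,1)
E
python3 - <<'E'
from h import *
from plant import robot
np.set_printoptions(precision=4,suppress=True)
S=load("scene0");D=load("side0")
st=robot.read_state()
R=Ro.from_rotvec(st["orientation"]).as_matrix();print(R, "jaw yaw",np.degrees(np.arctan2(R[1,2],R[0,2])))
print("grey", S.onz((358.5,194),.075), D.onz((168,171),.075))
# blue outer ring: points in scene at z=.075 left/right ; use 3D: top rim points
b=np.array([.5205,.3125,.075])
for yaw in (-6,-3,0,3,6,10):
    a=np.radians(yaw);u=np.array([np.cos(a),np.sin(a),0]);v=np.array([-np.sin(a),np.cos(a),0])
    pts=[b+u*.009+.063*(np.cos(t)*v+np.sin(t)*np.array([0,0,1])) for t in np.linspace(0,6.28,60)]
    e=cv2.fitEllipse(np.array([S.proj(p) for p in pts],np.float32))
    pts=[b-u*.009+.063*(np.cos(t)*v+np.sin(t)*np.array([0,0,1])) for t in np.linspace(0,6.28,60)]
    e2=cv2.fitEllipse(np.array([D.proj(p) for p in pts],np.float32))
    print(yaw,e,e2)
print(shift(st,[.598,-.017,.26],-43.3))
E
```

```text
[[-0.0005 -0.9649  0.2627]
 [-0.0013  0.2627  0.9649]
 [-1.      0.0001 -0.0013]] jaw yaw 74.76885649158287
grey [0.4407 0.317  0.075 ] [0.4172 0.3138 0.075 ]
-6 ((347.3690185546875, 228.230712890625), (26.685693740844727, 61.783477783203125), 111.69244384765625) ((200.8216094970703, 152.17555236816406), (18.60324478149414, 52.94026565551758), 154.36727905273438)
-3 ((347.54791259765625, 228.27957153320312), (26.626510620117188, 61.78047180175781), 108.4450912475586) ((200.94737243652344, 152.24462890625), (20.37895965576172, 52.96861267089844), 152.02999877929688)
0 ((347.7269592285156, 228.32180786132812), (26.496158599853516, 61.76789474487305), 105.20086669921875) ((201.0760040283203, 152.30865478515625), (22.097517013549805, 52.99577331542969), 149.6227264404297)
3 ((347.906005859375, 228.35752868652344), (26.294748306274414, 61.746070861816406), 101.96214294433594) ((201.20703125, 152.36776733398438), (23.754226684570312, 53.021549224853516), 147.13800048828125)
6 ((348.08489990234375, 228.38685607910156), (26.022504806518555, 61.715415954589844), 98.73130798339844) ((201.34005737304688, 152.42210388183594), (25.344608306884766, 53.045719146728516), 144.56829833984375)
10 ((348.3230285644531, 228.4161834716797), (25.549898147583008, 61.66182327270508), 94.43988037109375) ((201.51991271972656, 152.48739624023438), (27.354637145996094, 53.074974060058594), 140.99664306640625)
(array([ -4.16, -58.15, -45.89]), array([-61.9,  -0.1,  -0. ]))
```

{"method": "jog_arm", "body": {"targets": [[-4.2, -58.1, -45.9, 118, 0, 0, 0], [-4.2, -58.1, -45.9, 118, 0, 0, 0], [-4.2, -58.1, -45.9, 118, 0, 0, 0], [-4.2, -58.1, -45.9, 118, 0, 0, 0], [-4.2, -58.1, -45.9, 118, 0, 0, 0]], "squeeze": 30}}

```text
t: 0.78
tool_pos: [0.3436, 0.3262, 0.2362]
orientation: [-0.284, 1.552, 0.283]
force: [0.3, 0.0, -0.2]
opening: 0.093
```

```bash
cat > s.py <<'E'
import sys
from h import *
from plant import robot
np.set_printoptions(precision=4,suppress=True)
st=robot.read_state();R=Ro.from_rotvec(st["orientation"]).as_matrix()
print("t",st["t"],"pos",st["tool_pos"],"yaw",np.degrees(np.arctan2(R[1,2],R[0,2])),"xax",R[:,0],"F",st["force"],"T",st["wrist_torque"],"op",st["opening"],"q",st["q"])
if len(sys.argv)>4: print(shift(st,[float(a) for a in sys.argv[1:4]],float(sys.argv[4])))
E
python3 s.py .598 -.017 .26 -43.3
```

```text
t 0.775 pos [0.3436 0.3262 0.2362] yaw 20.72559261772656 xax [ 0.0003 -0.0007 -1.    ] F [ 0.283   0.0114 -0.1856] T [-0.0674 -0.006   0.0088] op 0.09298232002409813 q [ 0.6517 -0.2241  1.7998 -0.0007  1.566   0.29  ]
(array([ -2.35, -41.1 ,  11.65]), array([64.,  0.,  0.]))
```

{"method": "jog_arm", "body": {"targets": [[-2.4, -41.1, 11.6, 64, 0, 0, 0], [-2.4, -41.1, 11.6, 64, 0, 0, 0], [-2.4, -41.1, 11.6, 64, 0, 0, 0], [-2.4, -41.1, 11.6, 64, 0, 0, 0], [-2.4, -41.1, 11.6, 64, 0, 0, 0]]}}

```text
t: 1.4
tool_pos: [0.529, 0.075, 0.2539]
orientation: [0.451, 1.523, -0.452]
force: [-0.0, 1.1, 0.4]
opening: 0.0926
```

```bash
python3 s.py .598 -.017 .26 -43.3
```

```text
t 1.4 pos [0.529  0.075  0.2539] yaw -33.02023287309864 xax [ 0.0004 -0.0005 -1.    ] F [-0.0056  1.122   0.4446] T [-0.0294  0.0688 -0.0321] op 0.09258797020289342 q [ 0.0452 -0.0608  1.6199 -0.0005  1.5821  0.6215]
(array([-0.6 , -3.95, 10.8 ]), array([10.3,  0. ,  0. ]))
```

{"method": "jog_arm", "body": {"targets": [[-0.6, -3.95, 10.8, 10.3, 0, 0, 0], [-0.6, -3.95, 10.8, 10.3, 0, 0, 0], [-0.6, -3.95, 10.8, 10.3, 0, 0, 0], [-0.6, -3.95, 10.8, 10.3, 0, 0, 0]]}}

```text
t: 1.9
tool_pos: [0.5976, -0.0168, 0.2593]
orientation: [0.591, 1.49, -0.592]
force: [-0.5, 0.3, -0.6]
opening: 0.0929
```

```bash
python3 s.py .598 -.017 .179 -43.3
python3 - <<'E'
from plant import robot, optics, ticket
import cv2,numpy as np
c=optics.read_camera("wrist");np.savez("pics/wrist1.npz",**c)
d=optics.read_camera("side")
cv2.imwrite("pics/v1.png",np.hstack([cv2.resize(c["frame"],(400,300)),cv2.resize(d["frame"],(400,300))])[:,:,::-1])
E
```

```text
t 1.9 pos [ 0.5976 -0.0168  0.2593] yaw -43.35041758161675 xax [-0.001   0.0001 -1.    ] F [-0.4913  0.2864 -0.558 ] T [-0.0617  0.0941 -0.016 ] op 0.09289804718777846 q [-0.1139  0.112   1.4345 -0.      1.5962  0.6427]
(array([8.03, 0.02, 0.05]), array([-0.1, -0. ,  0. ]))
```

View pics/v1.png

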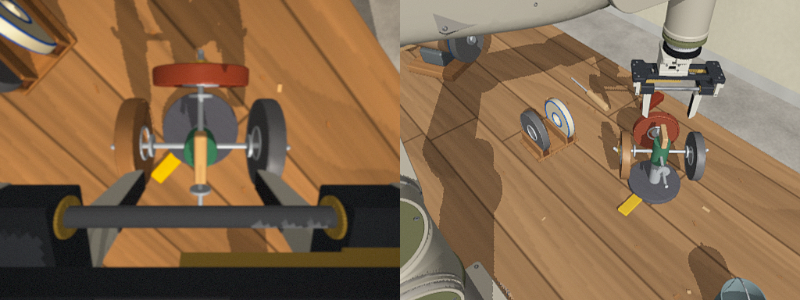

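The wrist view shows the bar at (200,160), standing vertically and midway between the fingers. The jaws are square to it, so I'll descend and grip.

{"method": "jog_arm", "body": {"targets": [[4, 0, 0, 0, 0, 0, 0.3], [8, 0, 0, 0, 0, 0, 0.3], [8, 0, 0, 0, 0, 0, 0.3], [8, 0, 0, 0, 0, 0, 1], [8, 0, 0, 0, 0, 0, 1]], "squeeze": 30}}

```text
t: 2.62
tool_pos: [0.5988, -0.0157, 0.1828]
orientation: [0.59, 1.485, -0.589]
force: [0.2, 0.1, 0.2]
opening: 0.0498
```

{"method": "jog_arm", "body": {"targets": [[0, 0, 0, 0, 0, 0, 1], [0, 0, 0, 0, 0, 0, 1], [0, 0, 0, 0, 0, 0, 1], [0, 0, 0, 0, 0, 0, 1]]}}

```text
t: 3.12
tool_pos: [0.5991, -0.016, 0.1828]
orientation: [0.59, 1.484, -0.589]
force: [2.2, -2.0, -0.6]
opening: 0.0137
```

```bash
python3 s.py .598 -.017 .179 -85.3
```

```text
t 3.125 pos [ 0.5991 -0.016   0.1828] yaw -43.23956227732393 xax [ 0.0046 -0.0009 -1.    ] F [ 2.1657 -1.9662 -0.592 ] T [-0.1806 -0.1336 -0.0835] op 0.013747610626652237 q [-0.112   0.1422  1.5409 -0.0004  1.4539  0.6427]
(array([ 0.38, -0.15, -0.01]), array([42.1,  0.2, -0.2]))
```

{"method": "jog_arm", "body": {"targets": [[0, 0, 0, 5, 0, 0, 1], [0, 0, 0, 10, 0, 0, 1], [0, 0, 0, 15, 0, 0, 1], [0, 0, 0, 20, 0, 0, 1], [0, 0, 0, 20, 0, 0, 1]], "squeeze": 45}}

```text
t: 3.75
tool_pos: [0.5994, -0.0164, 0.1829]
orientation: [0.859, 1.389, -0.857]
force: [2.8, -2.6, -0.8]
opening: 0.0134
```

```bash
python3 s.py .598 -.017 .1828 -85.3
```

```text
t 3.75 pos [ 0.5994 -0.0164  0.1829] yaw -63.237630039636635 xax [ 0.0053 -0.0014 -1.    ] F [ 2.8171 -2.6101 -0.8177] T [-0.3754 -0.1854 -0.0656] op 0.013408945444608836 q [-0.1124  0.1423  1.5406 -0.0008  1.4532  0.9914]
(array([ 0.01, -0.15, -0.01]), array([22.1,  0.2, -0.3]))
```

{"method": "jog_arm", "body": {"targets": [[0, 0, 0, 6, 0, 0, 1], [0, 0, 0, 12, 0, 0, 1], [0, 0, 0, 18, 0, 0, 1], [0, 0, 0, 22, 0, 0, 1], [0, 0, 0, 22, 0, 0, 1]]}}

```text
t: 4.38
tool_pos: [0.5995, -0.0169, 0.1828]
orientation: [1.147, 1.243, -1.144]
force: [2.5, -3.0, -1.4]
opening: 0.0136
```

```bash
python3 s.py .598 -.017 .1828 -85.3
python3 - <<'E'
from plant import robot, optics, ticket
import cv2,numpy as np
for n in("scene","side"):
    c=optics.read_camera(n);np.savez(f"pics/{n}2.npz",**c)
    f=c["frame"][:,:,::-1]
    x,y=((115,120) if n=="scene" else (265,130))
    cv2.imwrite(f"pics/{n}2c.png",cv2.resize(f[y:y+150,x:x+140],None,fx=4,fy=4,interpolation=cv2.INTER_CUBIC))
E
```

```text
t 4.375 pos [ 0.5995 -0.0169  0.1828] yaw -85.14038812741371 xax [ 0.0054 -0.002  -1.    ] F [ 2.4819 -3.0464 -1.3995] T [-0.6657 -0.1403 -0.0726] op 0.013568802023083418 q [-0.1128  0.1425  1.5405 -0.0014  1.4529  1.3733]
(array([ 0.  , -0.15, -0.  ]), array([ 0.2,  0.1, -0.3]))
```

View pics/scene2c.png

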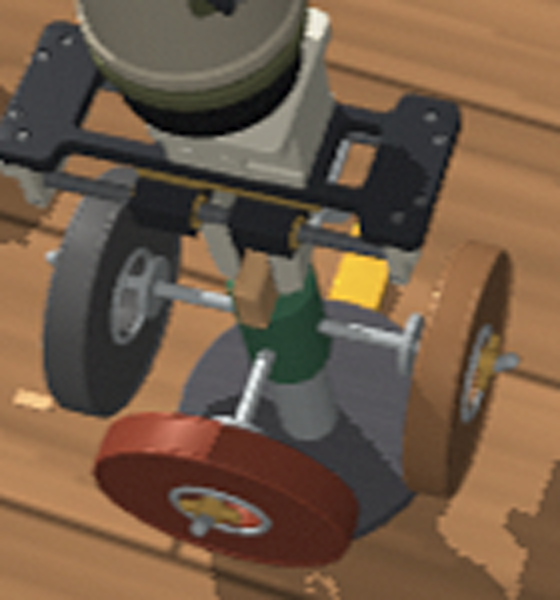

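View pics/side2c.png

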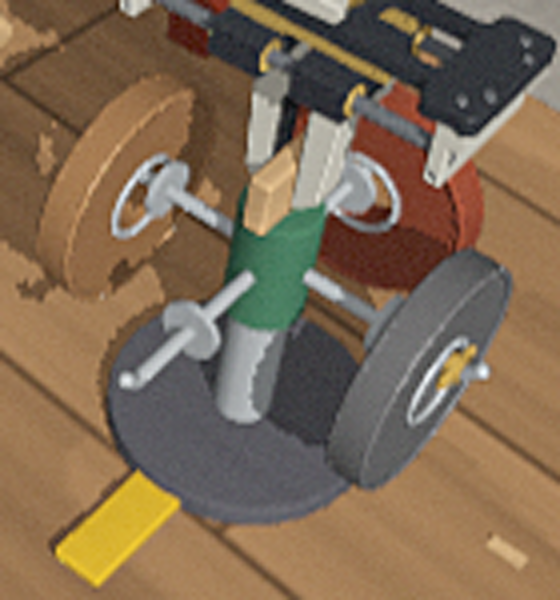

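```bash
python3 - <<'E'
from h import *
D=load("side2")
tip=D.onz((265+127/4-.4,130+380/4-.4),.1435); ax=np.array([.5985,-.0168])
d=tip[:2]-ax;print(tip,np.linalg.norm(d),np.degrees(np.arctan2(-d[1],-d[0])))
t=D.onz(((265+56/4+265+97/4)/2,(130+552/4+130+584/4)/2),.012);print(t)
d=t[:2]-ax;print(np.linalg.norm(d),np.degrees(np.arctan2(-d[1],-d[0])))
E
```

```text
[ 0.4784099  -0.02701842  0.1435    ] 0.12052405802920514 4.8635606892786996
[ 0.45310077 -0.03145121  0.012     ]
0.1461355358445741 5.754009626977983
```

After the turn the hook lies at 4.9° and the tongue at about 5 to 5.8°, so they're aligned. I'll release and lift.

{"method": "jog_arm", "body": {"targets": [[0, 0, 0, 0, 0, 0, 0.4], [0, 0, 0, 0, 0, 0, 0.4], [0, 0, 0, 0, 0, 0, 0.4], [-4, 0, 0, 0, 0, 0, 0.4], [-8, 0, 0, 0, 0, 0, 0.4]]}}

```text
t: 5.1
tool_pos: [0.5984, -0.0165, 0.263]
orientation: [1.146, 1.245, -1.144]
force: [0.7, 0.3, 0.3]
opening: 0.0548
```

```bash
python3 s.py .5205 .3125 .24 -3
```

```text
t 5.1 pos [ 0.5984 -0.0165  0.263 ] yaw -85.06845947665484 xax [ 0.0036 -0.0016 -1.    ] F [0.7201 0.3132 0.2664] T [-0.0101  0.1469  0.031 ] op 0.054845772487087684 q [-0.1124  0.1087  1.4313 -0.0012  1.5978  1.3723]
(array([  2.22,  -4.94, -33.45]), array([-82.1,   0.2,  -0.1]))
```

{"method": "jog_arm", "body": {"targets": [[2.2, -4.9, -33.4, -82, 0, 0, 0.4], [2.2, -4.9, -33.4, -82, 0, 0, 0.4], [2.2, -4.9, -33.4, -82, 0, 0, 0.4], [2.2, -4.9, -33.4, -82, 0, 0, 0.4], [2.2, -4.9, -33.4, -82, 0, 0, 0.4]]}}

```text
t: 5.72
tool_pos: [0.5262, 0.2886, 0.2421]
orientation: [0.424, 1.524, -0.424]
force: [1.2, -0.4, 0.2]
opening: 0.0555
```

```bash
python3 s.py .5205 .3125 .22 -3
```

```text
t 5.725 pos [0.5262 0.2886 0.2421] yaw -31.009789248253682 xax [ 0.0046 -0.0011 -1.    ] F [ 1.1546 -0.4006  0.2483] T [-0.1099  0.0803 -0.028 ] op 0.05545656556907507 q [ 0.4182  0.1185  1.4586 -0.0029  1.5608  0.9594]
(array([ 2.2 ,  1.75, -1.72]), array([-28. ,   0.3,  -0. ]))
```

{"method": "jog_arm", "body": {"targets": [[2.2, 1.75, -1.7, -28, 0.3, 0, 0.4], [2.2, 1.75, -1.7, -28, 0.3, 0, 0.4], [2.2, 1.75, -1.7, -28, 0.3, 0, 0.4], [2.2, 1.75, -1.7, -28, 0.3, 0, 0.4], [2.2, 1.75, -1.7, -28, 0.3, 0, 0.4]]}}

```text
t: 6.35
tool_pos: [0.5207, 0.3123, 0.2201]
orientation: [0.044, 1.571, -0.043]
force: [0.3, -0.2, -0.6]
opening: 0.0555
```

```bash
python3 s.py .5205 .3125 .111 -3
python3 - <<'E'
from plant import robot, optics, ticket
import cv2,numpy as np
c=optics.read_camera("wrist");np.savez("pics/wrist3.npz",**c)
d=optics.read_camera("side");np.savez("pics/side3.npz",**d)
e=optics.read_camera("scene");np.savez("pics/scene3.npz",**e)
cv2.imwrite("pics/w3.png",c["frame"][:,:,::-1])
cv2.imwrite("pics/s3.png",np.hstack([cv2.resize(x,(400,300)) for x in (d["frame"],e["frame"])])[:,:,::-1])
E
```

```text
t 6.35 pos [0.5207 0.3123 0.2201] yaw -3.1623784178408236 xax [-0.0004  0.0004 -1.    ] F [ 0.2794 -0.1932 -0.6146] T [-0.0928  0.0632 -0.0199] op 0.05553927195279727 q [0.4555 0.1492 1.4651 0.0006 1.5275 0.5107]
(array([10.91,  0.01, -0.02]), array([-0.2, -0. , -0. ]))
```

View pics/w3.png

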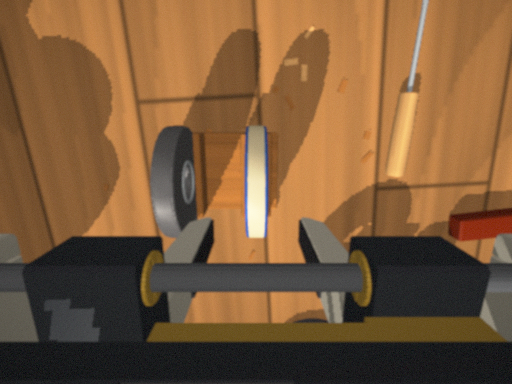

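View pics/s3.png

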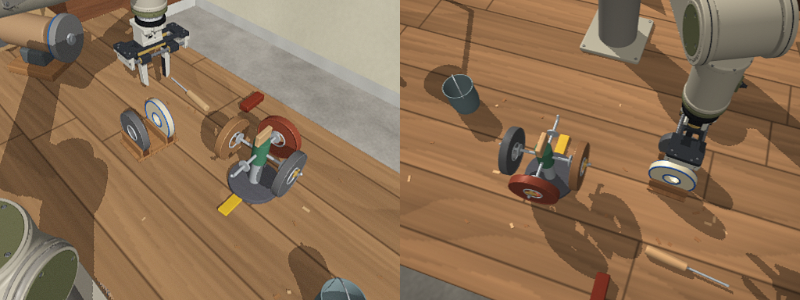

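The wrist view shows the wheel edge-on at u≈256, midway between the fingertips, with the grey wheel clear at u≈175. The side view shows the hook still over the tongue. Descending to grip the wheel.

{"method": "jog_arm", "body": {"targets": [[4, 0, 0, 0, 0, 0, 0.4], [8, 0, 0, 0, 0, 0, 0.4], [10.9, 0, 0, 0, 0, 0, 0.4], [10.9, 0, 0, 0, 0, 0, 0.4], [10.9, 0, 0, 0, 0, 0, 1]], "squeeze": 30}}

```text
t: 7.12
tool_pos: [0.5215, 0.3126, 0.1127]
orientation: [0.044, 1.569, -0.042]
force: [1.2, -0.5, 0.4]
opening: 0.0497
```

{"method": "jog_arm", "body": {"targets": [[0.0, 0, 0, 0, 0, 0, 1], [0, 0, 0, 0, 0, 0, 1], [0, 0, 0, 0, 0, 0, 1], [0, 0, 0, 0, 0, 0, 1]]}}

```text
t: 7.62
tool_pos: [0.5217, 0.3128, 0.1132]
orientation: [0.044, 1.569, -0.042]
force: [-0.6, 0.1, 4.1]
opening: 0.0176
```

```bash
python3 s.py .5205 .3125 .26 -3
```

```text
t 7.625 pos [0.5217 0.3128 0.1132] yaw -3.127460871694369 xax [ 0.0017  0.0016 -1.    ] F [-0.6355  0.067   4.1415] T [-0.1248  0.2746 -0.0442] op 0.017588172897322802 q [0.4554 0.2211 1.5824 0.0007 1.3359 0.5098]
(array([-14.68,  -0.01,  -0.09]), array([-0.1,  0.1, -0.1]))
```

{"method": "jog_arm", "body": {"targets": [[-4, 0, 0, 0, 0, 0, 1], [-8, 0, 0, 0, 0, 0, 1], [-12, 0, 0, 0, 0, 0, 1], [-14.7, 0, 0, 0, 0, 0, 1], [-14.7, 0, 0, 0, 0, 0, 1]]}}

```text
t: 8.25
tool_pos: [0.5226, 0.3131, 0.2627]
orientation: [0.046, 1.565, -0.04]
force: [0.4, -0.1, -2.5]
opening: 0.0179
```

```bash
python3 s.py .4391 -.0304 .26 4.9
```

```text
t 8.25 pos [0.5226 0.3131 0.2627] yaw -3.1264090634781114 xax [ 0.006   0.0036 -1.    ] F [ 0.4105 -0.0777 -2.5237] T [-0.0363  0.034  -0.0136] op 0.017856752633325954 q [0.4553 0.1341 1.4044 0.0006 1.5961 0.5098]
(array([  0.1 , -34.76,  -6.47]), array([-8. ,  0.3, -0.2]))
```

{"method": "jog_arm", "body": {"targets": [[0, -4, -0.8, -1, 0, 0, 1], [0, -9, -1.8, -3, 0, 0, 1], [0, -14, -2.8, -4, 0, 0, 1], [0, -19, -3.8, -6, 0.1, 0, 1], [0, -23, -4.6, -8, 0.2, 0, 1]]}}

```text
t: 8.88
tool_pos: [0.4626, 0.0843, 0.2591]
orientation: [-0.065, 1.57, 0.07]
force: [1.4, 0.1, -1.6]
opening: 0.0178
```

```bash
python3 s.py .4391 -.0304 .24 4.9
```

```text
t 8.875 pos [0.4626 0.0843 0.2591] yaw 4.9139158740500735 xax [-0.0007  0.0031 -1.    ] F [ 1.3717  0.0801 -1.579 ] T [-0.0764 -0.0171  0.061 ] op 0.017785691260309138 q [ 0.0685 -0.2405  1.7725  0.0031  1.6101 -0.0171]
(array([  1.87, -11.23,  -3.32]), array([ 0. , -0. , -0.2]))
```

{"method": "jog_arm", "body": {"targets": [[0.3, -4, -1.2, 0, 0, 0, 1], [0.9, -8, -2.4, 0, 0, 0, 1], [1.6, -11, -3.3, 0, 0, 0, 1], [1.8, -11.2, -3.3, 0, 0, 0, 1], [1.9, -11.2, -3.3, 0, 0, 0, 1]]}}

```text
t: 9.5
tool_pos: [0.4388, -0.0297, 0.2383]
orientation: [-0.064, 1.572, 0.07]
force: [-0.6, 0.5, -1.9]
opening: 0.0178
```

```bash
python3 s.py .4391 -.0304 .18 4.9
python3 - <<'E'
from plant import robot, optics, ticket
import cv2,numpy as np
c=optics.read_camera("wrist");np.savez("pics/wrist4.npz",**c)
d=optics.read_camera("side");np.savez("pics/side4.npz",**d)
e=optics.read_camera("scene");np.savez("pics/scene4.npz",**e)
cv2.imwrite("pics/d4.png",cv2.resize(d["frame"][100:290,200:420],None,fx=3.4,fy=3.1)[:,:,::-1])
cv2.imwrite("pics/s4.png",np.hstack([cv2.resize(x,(400,300)) for x in (c["frame"],e["frame"])])[:,:,::-1])
E
```

```text
t 9.5 pos [ 0.4388 -0.0297  0.2383] yaw 4.878040651081935 xax [-0.0025  0.0039 -1.    ] F [-0.5955  0.4961 -1.8927] T [-0.0674  0.1043 -0.005 ] op 0.01784054456135459 q [-0.1872 -0.3209  1.8755  0.0033  1.5903 -0.2723]
(array([ 5.83, -0.09,  0.04]), array([-0. , -0.1, -0.2]))
```

View pics/d4.png

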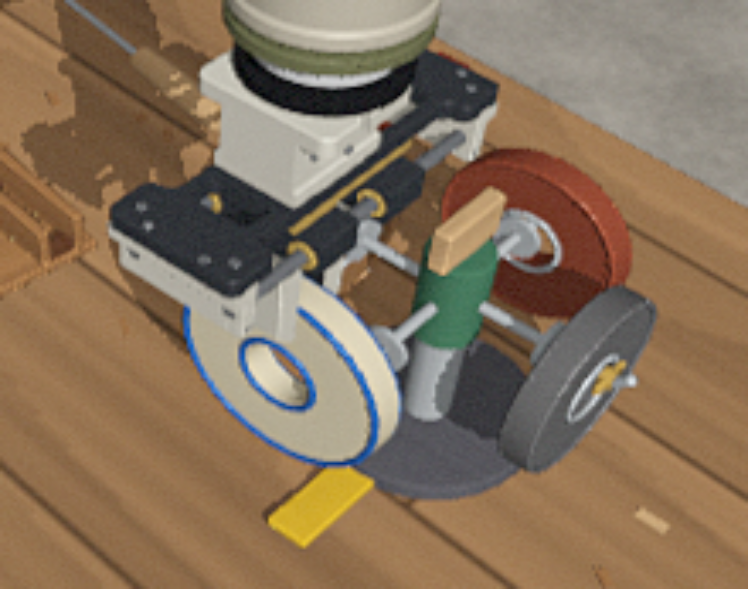

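View pics/s4.png

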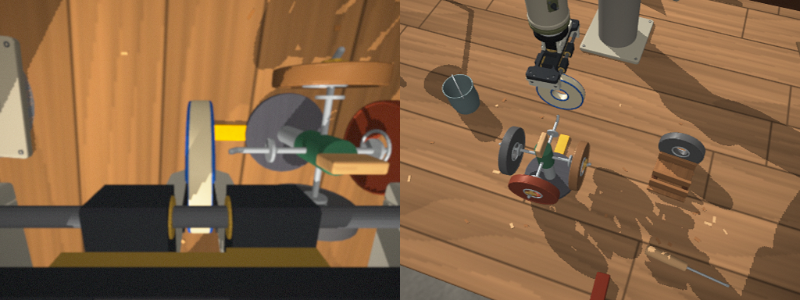

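```bash
cat >> h.py <<'E'
def ring(C,box,lo=(105,100,40)):
    x0,y0,x1,y1=box
    hsv=cv2.cvtColor(C.im,cv2.COLOR_RGB2HSV);mb=cv2.inRange(hsv,lo,(128,255,255))
    cs,_=cv2.findContours(mb,cv2.RETR_LIST,cv2.CHAIN_APPROX_NONE)
    out=[]
    for c in cs:
        x,y,w,h=cv2.boundingRect(c)
        if len(c)>20 and x>=x0 and y>=y0 and x+w<=x1 and y+h<=y1: out.append(cv2.fitEllipse(c)+((x,y,w,h),))
    return out
E
python3 - <<'E'
from h import *
np.set_printoptions(precision=4,suppress=True)
S=load("scene4");D=load("side4")
a=ring(S,(300,60,400,180));b=ring(D,(200,150,330,260))
for e in a:print("S",e)
for e in b:print("D",e)
E
```

```text
D ((280.8715515136719, 220.3976287841797), (13.093045234680176, 26.468589782714844), 139.36181640625, (271, 209, 21, 23))
D ((281.0088195800781, 220.41123962402344), (14.718849182128906, 27.745725631713867), 136.95883178710938, (270, 209, 23, 24))
D ((282.01251220703125, 220.0159912109375), (37.22611618041992, 71.7956314086914), 137.86964416503906, (254, 199, 57, 52))
```

```bash
python3 - <<'E'
from h import *
np.set_printoptions(precision=4,suppress=True)
S=load("scene4");D=load("side4")
for e in ring(S,(160,80,260,160)):print("S",e)
u=np.array([np.cos(np.radians(4.9)),np.sin(np.radians(4.9)),0])
D.C=D.C+.009*u;D.t=-D.R@D.C
pd=(280.95,220.4)
for e in ring(S,(160,80,260,160))[:3]:
    S2=load("scene4");S2.C=S2.C-.009*u;S2.t=-S2.R@S2.C
    print(tri(S2,e[0],D,pd))
print(D.onz(pd,.2))
# wheel current yaw from hook image: hook tip in scene4
E
python3 - <<'E'
import numpy as np,cv2
c=np.load("pics/scene4.npz")["frame"][110:200,150:260,::-1]
cv2.imwrite("pics/s4c.png",cv2.resize(c,None,fx=6,fy=6,interpolation=cv2.INTER_CUBIC))
E
```

```text
S ((204.0137176513672, 120.82557678222656), (12.881890296936035, 23.169445037841797), 109.96763610839844, (193, 114, 23, 15))
S ((204.13601684570312, 119.88864135742188), (34.18050765991211, 61.31889343261719), 110.95283508300781, (175, 102, 60, 38))
(array([ 0.4387, -0.029 ,  0.1991]), np.float64(0.03333474266997578), np.float64(0.03936891731246051))
(array([ 0.4376, -0.0295,  0.2006]), np.float64(0.2251307479944986), np.float64(0.2663175749532245))
[ 0.4382 -0.0296  0.2   ]
```

View pics/s4c.png

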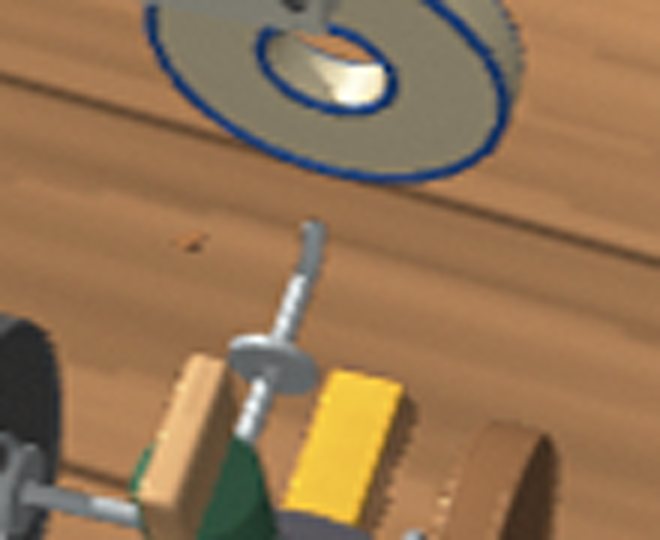

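```bash
python3 - <<'E'
from h import *
np.set_printoptions(precision=4,suppress=True)
S=load("scene4")
tip=S.onz((150+313/6-.4,110+224/6-.4),.1445)
for ax in ([.5985,-.0168],[.5995,-.0169]):
    d=tip[:2]-ax;print(tip,np.linalg.norm(d),np.degrees(np.arctan2(-d[1],-d[0])))
E
python3 s.py .4391 -.0302 .181 4.9
```

```text
[ 0.4764 -0.0275  0.1445] 0.12256637650423587 5.006477057538185
[ 0.4764 -0.0275  0.1445] 0.1235539758494735 4.919811846666593
t 9.65 pos [ 0.4393 -0.0292  0.2393] yaw 4.986118234193046 xax [-0.0012  0.0034 -1.    ] F [ 0.3397 -0.2655 -2.1359] T [-0.0282  0.0952  0.0227] op 0.017683644227650747 q [-0.1857 -0.3213  1.8739  0.0032  1.5908 -0.2726]
(array([ 5.83, -0.12, -0.03]), array([ 0.1, -0.1, -0.2]))
```

The hook is at 5.0°, and the wheel centre is at (0.439, -0.029), 39 mm below the TCP. I'll lower it to bore height.

{"method": "jog_arm", "body": {"targets": [[2, 0, 0, 0, 0, 0, 1], [4, -0.1, 0, 0, 0, 0, 1], [5.6, -0.1, 0, 0, 0, 0, 1], [5.8, -0.1, 0, 0, 0, 0, 1], [5.9, -0.1, 0, 0, 0, 0, 1]]}}

```text
t: 10.28
tool_pos: [0.4397, -0.0298, 0.1808]
orientation: [-0.066, 1.57, 0.071]
force: [0.7, 0.1, -1.7]
opening: 0.0181
```

```bash
python3 s.py .5015 -.0250 .181 4.9
```

```text
t 10.275 pos [ 0.4397 -0.0298  0.1808] yaw 5.0056260277996225 xax [-0.0006  0.0034 -1.    ] F [ 0.6979  0.1474 -1.6756] T [-0.0635  0.0808 -0.0002] op 0.018068444506970902 q [-0.1869 -0.2947  1.959   0.0032  1.4785 -0.2746]
(array([-0.02, -0.06,  6.2 ]), array([ 0.1, -0. , -0.2]))
```

{"method": "jog_arm", "body": {"targets": [[0, 0, 1.5, 0, 0, 0, 1], [0, 0, 3, 0, 0, 0, 1], [0, 0, 4.5, 0, 0, 0, 1], [0, -0.1, 6, 0, 0, 0, 1], [0, -0.1, 6.2, 0, 0, 0, 1]]}}

```text
t: 10.9
tool_pos: [0.5025, -0.0255, 0.1817]
orientation: [-0.066, 1.569, 0.071]
force: [-0.3, -0.6, -2.7]
opening: 0.0179
```

```bash
python3 s.py .5015 -.0250 .159 4.9
python3 - <<'E'
from plant import robot, optics, ticket
import cv2,numpy as np
d=optics.read_camera("side");np.savez("pics/side5.npz",**d)
e=optics.read_camera("scene");np.savez("pics/scene5.npz",**e)
cv2.imwrite("pics/s5.png",np.hstack([cv2.resize(d["frame"][110:290,220:420],(400,360)),cv2.resize(e["frame"][80:260,110:310],(400,360))])[:,:,::-1])
E
```

```text
t 10.9 pos [ 0.5025 -0.0255  0.1817] yaw 5.013076050300021 xax [ 0.0006  0.0032 -1.    ] F [-0.2774 -0.5578 -2.726 ] T [-0.0652  0.0593 -0.0318] op 0.017904489391012055 q [-0.155  -0.1142  1.8018  0.0032  1.4538 -0.2429]
(array([ 2.27,  0.05, -0.1 ]), array([ 0.1,  0.1, -0.2]))
```

View pics/s5.png

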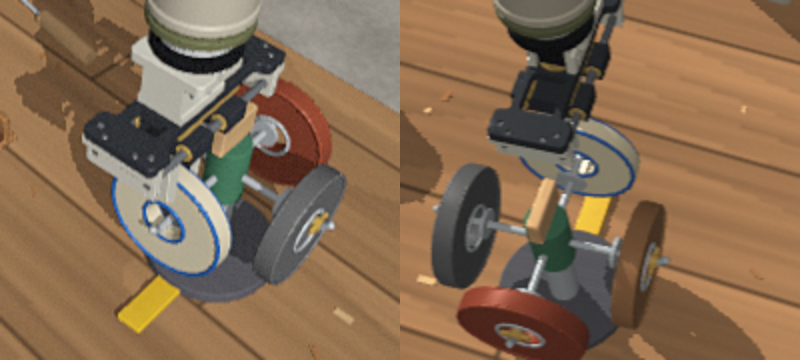

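The side view shows the hook tip inside the bore near crop pixel (163,222), and nothing is in contact. I'll lower the wheel onto the hook.

{"method": "jog_arm", "body": {"targets": [[0.7, 0, -0.1, 0, 0, 0, 1], [1.3, 0, -0.1, 0, 0, 0, 1], [1.8, 0, -0.1, 0, 0, 0, 1], [2.1, 0, -0.1, 0, 0, 0, 1]]}}

```text
t: 11.5
tool_pos: [0.5003, -0.0254, 0.1597]
orientation: [-0.066, 1.57, 0.071]
force: [0.2, 0.5, -2.2]
opening: 0.0179
```

```bash
python3 s.py .5015 -.0250 .158 4.9
python3 - <<'E'
from plant import robot, optics, ticket
import cv2,numpy as np
d=optics.read_camera("side");np.savez("pics/side6.npz",**d)
e=optics.read_camera("scene");np.savez("pics/scene6.npz",**e)
cv2.imwrite("pics/s6.png",np.hstack([cv2.resize(d["frame"][110:290,220:420],(400,360)),cv2.resize(e["frame"][80:260,110:310],(400,360))])[:,:,::-1])
E
```

```text
t 11.5 pos [ 0.5003 -0.0254  0.1597] yaw 5.006532725304768 xax [-0.0009  0.0034 -1.    ] F [ 0.1985  0.5329 -2.224 ] T [-0.0895  0.1061 -0.026 ] op 0.01789211889292633 q [-0.1556 -0.1032  1.8324  0.0033  1.4138 -0.2435]
(array([0.17, 0.03, 0.12]), array([ 0.1, -0. , -0.2]))
```

View pics/s6.png

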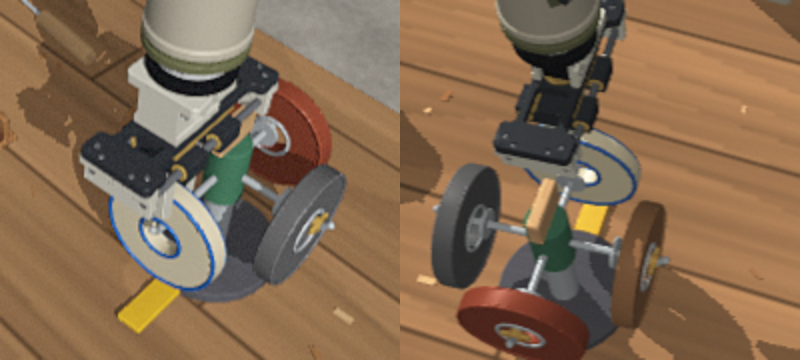

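The hook now shows near the top of the bore, at crop pixel (155,212), and no load has come off yet. Another 2 mm down.

{"method": "jog_arm", "body": {"targets": [[0.1, 0, 0, 0, 0, 0, 1], [0.2, 0, 0, 0, 0, 0, 1], [0.2, 0, 0, 0, 0, 0, 1]]}}

```text
t: 11.98
tool_pos: [0.5005, -0.0254, 0.1583]
orientation: [-0.066, 1.57, 0.071]
force: [-2.9, 1.0, 2.6]
opening: 0.0178
```

```bash
python3 s.py .5015 -.0250 .158 4.9
```

```text
t 11.975 pos [ 0.5005 -0.0254  0.1583] yaw 5.013142397516489 xax [-0.0005  0.0033 -1.    ] F [-2.9472  0.9901  2.6393] T [-0.0069  0.4985  0.009 ] op 0.017796947650252824 q [-0.1555 -0.1019  1.8338  0.0032  1.4108 -0.2435]
(array([0.03, 0.03, 0.1 ]), array([ 0.1, -0. , -0.2]))
```

{"method": "jog_arm", "body": {"targets": [[0, 0, 0, 0, 0, 0, 0.7], [0, 0, 0, 0, 0, 0, 0.55], [0, 0, 0, 0, 0, 0, 0.55], [0, 0, 0, 0, 0, 0, 0.55]]}}

```text
t: 12.48
tool_pos: [0.5005, -0.0254, 0.1582]
orientation: [-0.066, 1.57, 0.071]
force: [0.5, 0.2, -0.6]
opening: 0.0417
```

```bash
python3 s.py .5015 -.0250 .158 4.9
python3 - <<'E'
from plant import robot, optics, ticket
import cv2,numpy as np
d=optics.read_camera("side");np.savez("pics/side7.npz",**d)
e=optics.read_camera("wrist");np.savez("pics/wrist7.npz",**e)
cv2.imwrite("pics/s7.png",np.hstack([cv2.resize(d["frame"][110:290,220:420],(400,360)),cv2.resize(e["frame"],(400,360))])[:,:,::-1])
E
```

```text
t 12.475 pos [ 0.5005 -0.0254  0.1582] yaw 5.009054721132639 xax [-0.0006  0.0033 -1.    ] F [ 0.4815  0.2488 -0.5525] T [-0.0748  0.0492 -0.0205] op 0.04171788443139084 q [-0.1556 -0.1018  1.8338  0.0032  1.4107 -0.2435]
(array([0.02, 0.04, 0.1 ]), array([ 0.1, -0. , -0.2]))
```

View pics/s7.png

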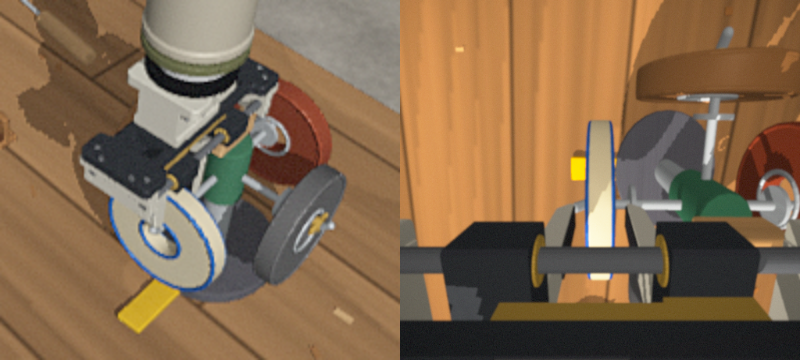

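The wheel hangs between the open fingers, edge-on at wrist-crop u≈600 with a gap on both sides. The force reading is near zero, so I'll lift straight up.

{"method": "jog_arm", "body": {"targets": [[-1.5, 0, 0, 0, 0, 0, 0.55], [-4, 0, 0, 0, 0, 0, 0.55], [-8, 0, 0, 0, 0, 0, 0.55], [-12, 0, 0, 0, 0, 0, 0.55], [-12, 0, 0, 0, 0, 0, 0.55]]}}

```text
t: 13.2
tool_pos: [0.5027, -0.0262, 0.2837]
orientation: [-0.067, 1.562, 0.07]
force: [0.6, 0.2, 0.4]
opening: 0.0414
```

```bash
python3 s.py .42 .1 .28 4.9
```

```text
t 13.2 pos [ 0.5027 -0.0262  0.2837] yaw 5.012494708521042 xax [ 0.0075  0.002  -1.    ] F [0.5747 0.1769 0.4268] T [-0.1198  0.0444 -0.0114] op 0.041378061753538274 q [-0.1563 -0.1591  1.6575  0.0032  1.6361 -0.2436]
(array([ 0.33, 13.29, -7.14]), array([ 0.1,  0.4, -0.1]))
```

{"method": "jog_arm", "body": {"targets": [[0, 4, -2, 0, 0, 0, 0.55], [0, 8, -5, 0, 0, 0, 0.55], [0, 13, -7, 0, 0, 0, 0.55], [0, 13, -7, 0, 0, 0, 0.55], [0, 13, -7, 0, 0, 0, 0.55]]}}

```text
t: 13.82
tool_pos: [0.4216, 0.0971, 0.2833]
orientation: [-0.068, 1.562, 0.07]
force: [-0.6, 0.8, -0.2]
opening: 0.0418
```

```bash
python3 - <<'E'
from plant import robot, optics, ticket
import cv2,numpy as np
from h import *
np.set_printoptions(precision=4,suppress=True)
d=optics.read_camera("side");np.savez("pics/side8.npz",**d)
e=optics.read_camera("scene");np.savez("pics/scene8.npz",**e)
cv2.imwrite("pics/s8.png",np.hstack([cv2.resize(d["frame"][110:290,220:420],(400,360)),cv2.resize(e["frame"][80:260,110:310],(400,360))])[:,:,::-1])
cv2.imwrite("pics/e8.png",e["frame"][:,:,::-1])
D=Cam(d);S=Cam(e)
for x in ring(D,(200,150,330,280)):print("D",x)
for x in ring(S,(110,80,310,260)):print("S",x)
print(robot.read_state()["force"],robot.read_state()["tool_pos"])
E
```

```text
D ((299.2236022949219, 228.6643524169922), (11.952123641967773, 23.564443588256836), 137.8007049560547, (290, 219, 19, 20))
D ((299.34014892578125, 228.61891174316406), (13.503345489501953, 24.36948585510254), 135.155029296875, (290, 218, 20, 21))
D ((300.1854248046875, 228.1244354248047), (34.3089485168457, 65.35874938964844), 136.61610412597656, (274, 201, 53, 55))
S ((198.67221069335938, 166.1211395263672), (10.302501678466797, 22.295072555541992), 109.38709259033203, (188, 160, 22, 13))
S ((198.74732971191406, 165.4846954345703), (27.99097442626953, 58.95010757446289), 109.40792083740234, (171, 149, 57, 34))
[ 0.212  -0.0214  0.8241] [0.4219 0.0964 0.2832]
```

View pics/s8.png

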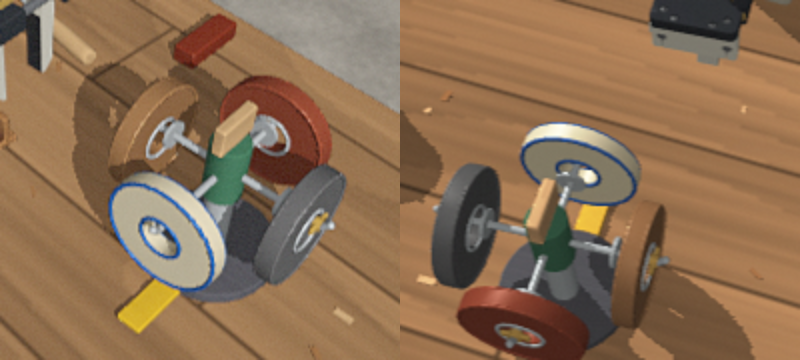

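View pics/e8.png

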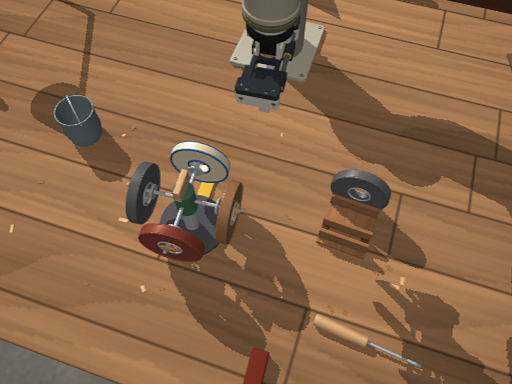

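```bash
python3 - <<'E'
from h import *
np.set_printoptions(precision=4,suppress=True)
a=np.radians(5);u=np.array([np.cos(a),np.sin(a),0]);v=np.array([-np.sin(a),np.cos(a),0])
D=load("side8");D.C=D.C+.009*u;D.t=-D.R@D.C
S=load("scene8");S.C=S.C-.009*u;S.t=-S.R@S.C
ax=np.array([.599,-.0168,0]);fh=ax-u*.092+[0,0,.139]
for ps,pd in (((198.67,166.12),(299.3,228.64)),((198.75,165.5),(300.2,228.12))):
    X,_,_=tri(S,ps,D,pd);r=X-fh;print(X,"in hook",r@u,r@v,r[2])
# yaw check by ellipse angles
D0=load("side8");S0=load("scene8")
for yaw in (-1,2,5,8,11):
    a=np.radians(yaw);uu=np.array([np.cos(a),np.sin(a),0]);vv=np.array([-np.sin(a),np.cos(a),0])
    f=lambda C,s:cv2.fitEllipse(np.array([C.proj(X+s*uu*.009+.063*(np.cos(t)*vv+np.sin(t)*np.array([0,0,1]))) for t in np.linspace(0,6.28,60)],np.float32))
    print(yaw,f(S0,1)[1:],f(D0,-1)[1:])
E
```

```text
[ 0.5001 -0.025   0.119 ] in hook -0.0072361019474659945 0.00045643993196253557 -0.02003679713797797
[ 0.5004 -0.0255  0.1212] in hook -0.007009851677614751 -7.295901619677063e-05 -0.01782741722731805
-1 ((26.661014556884766, 59.71639633178711), 115.8266830444336) ((32.23719024658203, 65.86738586425781), 142.9293975830078)
2 ((27.518526077270508, 59.72053146362305), 112.64779663085938) ((33.50398635864258, 65.89542388916016), 139.80697631835938)
5 ((28.30033302307129, 59.72085189819336), 109.41806030273438) ((34.678104400634766, 65.91963195800781), 136.6073455810547)
8 ((29.004411697387695, 59.71723937988281), 106.13890838623047) ((35.75656509399414, 65.9395980834961), 133.33023071289062)
11 ((29.628921508789062, 59.70961380004883), 102.81246948242188) ((36.73666000366211, 65.9549560546875), 129.97634887695312)
```

The wheel hangs 7 mm outward of the hook's reference point, 0–0.5 mm off sideways and 18–20 mm below it, at a yaw of 5.0°. The grey wheel hasn't moved in the picture, at (360,188). Before handing in I'll wait two rows and check that the wheel is still.

{"method": "jog_arm", "body": {"targets": [[0, 0, 0, 0, 0, 0, 0.55], [0, 0, 0, 0, 0, 0, 0.55]]}}

```text
t: 14.18
tool_pos: [0.4222, 0.0957, 0.283]
orientation: [-0.066, 1.563, 0.068]
force: [0.0, -0.3, -0.3]
opening: 0.0419
```

```bash
python3 - <<'E'
from plant import robot, optics, ticket
from h import *
D=Cam(optics.read_camera("side"))
print(ring(D,(200,150,330,280))[0][0])
print(ticket.close_job())
E
```

```text
(299.2236022949219, 228.6643524169922)
the job is handed in; nothing more can be done
None
```

The job is done and handed in at about 14 s, well inside the 51 s limit; closing the job gives no verdict. I gripped the carousel's wooden bar and turned it about 42° to the front. Then I took the blue-edged wheel from the rack, hung it on the empty hook, let go and backed the arm clear.

Last checks from the camera images:
- **Hook:** it measured 4.9–5.0° after the turn. The tongue measured 5.0° in one reading and 5.8° in another, so they agree within about 1°. I did not measure the hook again after hanging, but the wheel on it still lay at 5°.
- **Wheel position:** it is about 7 mm outward of the hook point, within 0.5 mm sideways, and 18–20 mm below it. The bore and rim rings disagreed by about 2 mm in height, and both are within limits.
- **Wheel at rest:** its bore ring stayed on the same pixels between the last two side pictures.
- **Grey wheel:** it looks unmoved in the scene view; I judged this by eye.
- **Arm:** it touches nothing, and the force reading is near zero.

None of the checks failed.

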